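Strike off a level scoop of grinding balls

TASK

Dig the scoop into the white grinding balls, right up to the far end of the blue bin's trough, and lift it out full or heaped. Then draw it sideways out of the bin, low over the aluminium sill and under the yellow strike bar, so that any surplus drops back into the bin and just one level layer of four balls stays in the pocket. Stand the scoop with its four balls upright in the middle of the balance's pan and let go; all other balls stay in the bin, none drops onto the table, and the other things are left alone.

Things in the scene. Friction and masses are not known exactly. Their poses are not given: they have to be found in the camera images.
- bin: blue open bin, fixed, 226 x 100 mm outside, outer walls 4 mm thick: near (-x) and -y ones 44 mm high, far and +y ones 60 mm. Origin on the table under the middle line of its trough; z up, x along the trough, roughly away from the robot. Near wall's inner face at x = -120 mm. Along its -y side an aluminium sill, a flat shelf also 44 mm high: y from -50 to -130 mm, x from -50 to +94 mm
- bin_floor (a point): on the trough's floor at bin x = 0, 14.5 mm above the table, axes as the bin's. Channel 57 mm wide (y +-28.5 mm), sides upright to 36 mm, then flaring to the walls, so that stray balls roll back in once the scoop is lifted. Floor slopes down towards +x by 0.07 rad (height 14.5 mm - 0.07 x) to the far wall's foot at x = +80 mm; far wall leans away, 18 degrees off upright. Balls roll to that far end
- strike (a point): yellow strike bar on the bin, 5 mm thick, 14.5 mm tall, along bin x from its free end at x = +4 to a dark post (16 mm square, 85 mm tall) at x = +110, at bin y = -48 mm. Point: on its lower edge at bin x = +30 mm, 25.5 mm above the sill. One layer of balls passes under it if the scoop moves on the sill or up to 1.5 mm above; balls on top are stopped; if one catches, back off a little and draw again
- scoop_grip (a point): loose steel scoop, 0.15 to 0.24 kg. Point: on the axis of its upright black handle, 95 mm above the scoop's flat underside; z up, x from handle to lip. Handle 20 mm square, from 2.5 to 112 mm above the underside, its axis 46 mm behind (-x of) the pocket's centre. Centre of mass about 12 to 22 mm behind the pocket's centre, 15 to 25 mm above the underside
- scoop_mid (a point): middle of the scoop's underside, 12 mm behind the pocket's centre, axes as the scoop's. Flat base from 58 behind to 24.5 mm ahead of the pocket's centre, 50 mm wide; in front a ramp, its thin edge 37 mm ahead of the pocket's centre at the underside's level, rises over 12 mm to a lip 5 mm high, which keeps balls in the pocket when level
- scoop_pocket (a point): point 7.5 mm below the scoop's underside, under the pocket's centre, axes as the scoop's. Pocket inside 45 mm wide, x from -20 to +22.5 mm, floor 2.5 mm thick, a ridge 3 mm wide, 10 mm high along x parts it in two lanes of two balls; side walls 14 mm high, sloping down in front, back wall 22 mm high. Bottom-layer balls have their centres within 30 mm of this point, heaped ones farther
- scoop_cell0 (a point): one of the four places of a ball in the scoop's pocket: where the ball's centre lies (to about 4 mm), 10 mm above the pocket's floor, 12.5 mm ahead or 8 mm behind and 12 mm left or right of the pocket's centre
- scoop_cell1 (a point): one of the four places of a ball in the scoop's pocket: where the ball's centre lies (to about 4 mm), 10 mm above the pocket's floor, 12.5 mm ahead or 8 mm behind and 12 mm left or right of the pocket's centre
- scoop_cell2 (a point): one of the four places of a ball in the scoop's pocket: where the ball's centre lies (to about 4 mm), 10 mm above the pocket's floor, 12.5 mm ahead or 8 mm behind and 12 mm left or right of the pocket's centre
- scoop_cell3 (a point): one of the four places of a ball in the scoop's pocket: where the ball's centre lies (to about 4 mm), 10 mm above the pocket's floor, 12.5 mm ahead or 8 mm behind and 12 mm left or right of the pocket's centre
- pan (a point): centre of the top face of the balance's steel pan, fixed, 150 x 140 mm, 60 mm above the table; z up. Under it a white housing 190 x 170 mm, 45 mm high, from 80 mm to -x to 110 mm to +x of the pan's centre
- ball0_center (a point): centre of a white ceramic grinding ball, 20 mm across, 25 g, smooth, rolls freely; ten alike lie in the bin's trough
- ball1_center (a point): centre of a white ceramic grinding ball, 20 mm across, 25 g, smooth, rolls freely; ten alike lie in the bin's trough
- ball2_center (a point): centre of a white ceramic grinding ball, 20 mm across, 25 g, smooth, rolls freely; ten alike lie in the bin's trough
- ball3_center (a point): centre of a white ceramic grinding ball, 20 mm across, 25 g, smooth, rolls freely; ten alike lie in the bin's trough
- ball4_center (a point): centre of a white ceramic grinding ball, 20 mm across, 25 g, smooth, rolls freely; ten alike lie in the bin's trough
- ball5_center (a point): centre of a white ceramic grinding ball, 20 mm across, 25 g, smooth, rolls freely; ten alike lie in the bin's trough
- ball6_center (a point): centre of a white ceramic grinding ball, 20 mm across, 25 g, smooth, rolls freely; ten alike lie in the bin's trough
- ball7_center (a point): centre of a white ceramic grinding ball, 20 mm across, 25 g, smooth, rolls freely; ten alike lie in the bin's trough
- ball8_center (a point): centre of a white ceramic grinding ball, 20 mm across, 25 g, smooth, rolls freely; ten alike lie in the bin's trough
- ball9_center (a point): centre of a white ceramic grinding ball, 20 mm across, 25 g, smooth, rolls freely; ten alike lie in the bin's trough
- reagent: bystander: amber bottle 60 mm across, 150 mm tall, loose; origin at its foot
- jar: bystander: clear jar, red cap, 64 mm across, 80 mm tall, loose; origin at its foot
- marker: bystander: blue marker pen 130 x 16 x 16 mm, lying loose

How it is judged:
By the outcome, as a careful person would: the job done as asked, in the order asked, and still so for the second after the job is handed in, with the robot touching nothing.
It also fails if it takes over 72 s, if anything falls off the work surface, if the arm or the gripper's body presses on something with over 40 N, if the wrist force passes 120 N, or if a joint passes its speed limit or range.

ROBOT

A 6-joint arm with a two-finger parallel gripper is mounted at the origin on the work surface. World frame = base frame: x ahead of the robot, y to its left, z up, the work surface at z = 0. Lengths are in m, angles in rad, forces in N, time in s.
With the tool pointing down it reaches from about 0.3 to 0.775 m from the base axis. Payload 14.6 kg.
Tool frame: the origin (TCP) lies at the centre of the arm's flange, where the gripper is bolted on; the fingertips stand 199 mm ahead of it and the grasp point (between the pads) lies 180 mm ahead of it; z points along the fingers, y is the line along which they close (so a half turn about z gives the same grasp; the last joint's range is limited). The gripper opens to 94 mm and grips with 3 to 60 N. Pads are 16 mm wide; open, the fingers measure 119 mm over their backs; the gripper's body (75 mm by 177 mm) begins 78 mm behind the grasp point.
Start: joints at [1.086, 0.3, 1.521, -0, 1.321, -0.067], TCP at [0.223, 0.503, 0.405] pointing down, gripper open.
Joint ranges: [-3.03, 3.03], [-0.79, 2.21], [0.23, 2.52], [-1.04, 4.18], [0, 3.07], [-2.55, 2.55]. Speed limits (rad/s): [2.22, 2.22, 2.57, 3.14, 3.14, 3.14].

INTERFACE

Orientations are given as [roll, pitch, yaw] about the fixed x, y, z axes, in that order (R = Rz(yaw) Ry(pitch) Rx(roll)).
In Python, from station import ctrl gives the robot as it stands. The module is installed in compiled form; this text tells all that it offers.
- The arm moves only by the tool servo_tool, never from a script. Its argument "motion" is a list of rows, each a list of 5 numbers: the closure, from 0 (fully open) to 1 (shut), then the shift along the world's x, y, z in cm, then the turn about the world's z in degrees. A call has 1 to 20 rows; each row is the pose to reach, as a shift and turn from the pose commanded when the call began; what a row does not reach only later rows make up. A row lasts 1/8 s, in which the tool goes at most 62.5 mm and 10.7 degrees, less where a joint would pass 70% of its speed; a pose out of reach is approached as far as the arm can. A call with a gripper value outside its range is refused whole. The fingers move at their own pace and stop on an object; "squeeze" is the grip in N (left out, the last holds). Time passes only in rows, so rows that repeat a pose let the fingers close. It gives the time, the measured TCP pose, the force, the opening and the grip force at its end, in the units of the state.
- ctrl.get_obs(): the state, without advancing time (a new reading comes with each control period).
- ctrl.camera(name): name is "scene" or "top" or "wrist"; returns a dict with "image" (420x560x3 uint8, red, green, blue), "fx", "fy", "cx", "cy" (pixels), "camera_from_world" (4x4, takes a point from world to camera coordinates); the wrist camera has in their place "hand_eye" (4x4, takes a point from camera to tool coordinates, whose origin is the TCP and whose axes are the flange's). Camera axes: x right, y up, looking along -z (the intrinsics and any distortion apply to the point x, -y, -z); pixel columns grow to the right and rows downward; lengths in m; the calibration is good to about 2 mm. A picture is of the moment at which its call begins: read the wrist's pose just before it. There is no depth.
- ctrl.hand_in(): hands the job in; it is judged then, once.
The state is a dict: "time_s": time; "qpos": joint angles; "joint_vel": joint speeds; "tau": joint torques, N m; "ee_pos": TCP position; "eef_rot": TCP orientation; "force": force on the tool from outside, world axes, zero at the start; "moment": the same for the moment, N m; "grip_width": finger opening in m; "grip_force": force on a finger pad.
Only numpy, scipy, OpenCV 4.12 (cv2) and the standard library are available. Lean on these libraries where they do the work, as an engineer would, in place of code of your own. Each camera call takes 0.05 s, during which the arm holds its last target. There are 200 camera calls.

## Working session

There is one attempt and no reset: what is moved stays moved. The work goes in short steps, Python scripts to look and compute and a tool call to move; the robot and the scene stay as the last step left them, time stands still between calls to the robot, and variables do not carry over. Pictures are saved under pics/ and viewed, at most 10 in all, crops included, and the job is handed in when it is done.

Besides the shell and the picture viewer there is one more tool, called after "Call:" as name(argument=value, ...), one argument or row to a line, values as JSON. servo_tool: Moves the arm, as the interface text tells. Its arguments: {"type":"object","properties":{"motion":{"type":"array","items":{"type":"array","items":{"type":"number"}}},"squeeze":{"type":"number"}},"required":["motion"]}

```bash
mkdir -p pics; cat > h.py <<'E'
import numpy as np, cv2
from station import ctrl
def snap(cam,fn):
    c=ctrl.camera(cam); cv2.imwrite('pics/'+fn,c['image'][:,:,::-1]); return c
E
python3 - <<'E'
from h import *
o=ctrl.get_obs(); print(o)
import pickle
for n in('scene','top'):
    c=snap(n,n+'0.png'); print(n,{k:v for k,v in c.items() if k!='image'})
    pickle.dump(c,open(n+'.pkl','wb'))
E
```

```text
{'time_s': 0.0, 'qpos': array([ 1.08639070e+00,  3.00502487e-01,  1.52157101e+00,  2.24983742e-05,
        1.32068294e+00, -6.65754969e-02]), 'joint_vel': array([-5.08612054e-04, -9.68887837e-04,  5.68524007e-04,  1.68089352e-04,
       -8.91151100e-04,  9.60277530e-05]), 'tau': array([-2.42972907e-03, -5.31793892e+01, -3.52745891e+01,  7.08580320e-02,
        2.42775731e-02, -8.43403086e-05]), 'ee_pos': array([0.22315602, 0.5026685 , 0.40407323]), 'eef_rot': array([-3.14043289e+00, -9.91661772e-05,  2.72375688e+00]), 'force': array([-0.20199364, -0.01036099,  0.1970221 ]), 'moment': array([ 0.00017849,  0.01232731, -0.00613862]), 'grip_force': 0.0, 'grip_width': 0.09365434461976671}
scene {'fx': 457.0587816590637, 'fy': 457.0587816590637, 'cx': 286.2605439430268, 'cy': 204.26027546318312, 'camera_from_world': array([[ 0.6551857 ,  0.75529273, -0.01626589, -0.34828088],
       [-0.49957435,  0.44931071,  0.74063848,  0.20179202],
       [ 0.5667073 , -0.47712972,  0.67170683, -1.38116367],
       [ 0.        ,  0.        ,  0.        ,  1.        ]])}
top {'fx': 488.5818718265069, 'fy': 488.5818718265069, 'cx': 284.3424509225291, 'cy': 217.83262954932306, 'camera_from_world': array([[ 2.26776630e-03, -9.99870710e-01, -1.59191916e-02,
         1.39919125e-02],
       [ 9.94360929e-01,  5.66864879e-04,  1.06047258e-01,
        -5.54752014e-01],
       [-1.06024523e-01, -1.60699126e-02,  9.94233654e-01,
        -1.18282602e+00],
       [ 0.00000000e+00,  0.00000000e+00,  0.00000000e+00,
         1.00000000e+00]])}
```

View pics/top0.png

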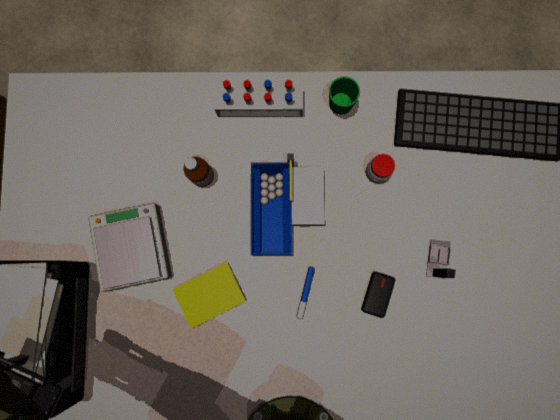

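View pics/scene0.png

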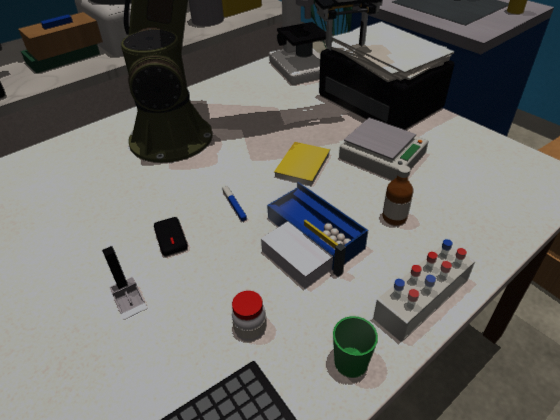

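The top view shows the scoop at (440,258) with its handle toward the robot, the bin at (272,209) with balls at its far end (270,188), the sill at (308,195), and the balance at (125,248). I'll enlarge these for measurement.

```bash
python3 - <<'E'
import cv2,numpy as np
t=cv2.imread('pics/top0.png')
a=cv2.resize(t[145:265,240:335],None,fx=5,fy=5,interpolation=cv2.INTER_CUBIC) #475x600
b=cv2.resize(t[232:287,415:470],None,fx=5,fy=5,interpolation=cv2.INTER_CUBIC) #275x275
c=cv2.resize(t[195:300,80:180],None,fx=3,fy=3,interpolation=cv2.INTER_CUBIC) #315x300
im=np.zeros((600,800,3),np.uint8); im[:,:475]=a; im[:275,480:755]=b; im[280:595,480:780]=c
cv2.imwrite('pics/comp.png',im)
E
```

```text
(no output)
```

View pics/comp.png

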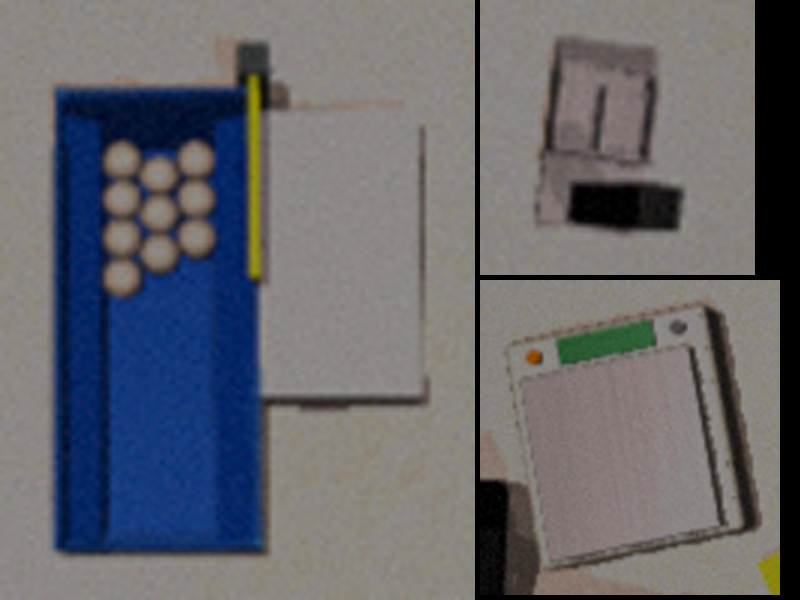

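```bash
cat >> h.py <<'E'
def back(c,u,v,z,M=None):
    M=np.linalg.inv(c['camera_from_world']) if M is None else M
    d=np.array([(u-c['cx'])/c['fx'],-(v-c['cy'])/c['fy'],-1.]); d=M[:3,:3]@d; o=M[:3,3]
    return o+d*(z-o[2])/d[2]
def fit(L,W):  # 2D rigid fit world=R L+t
    L=np.array(L,float);W=np.array(W)[:,:2];a=L-L.mean(0);b=W-W.mean(0)
    y=np.arctan2((a[:,0]*b[:,1]-a[:,1]*b[:,0]).sum(),(a*b).sum());R=np.array([[np.cos(y),-np.sin(y)],[np.sin(y),np.cos(y)]])
    t=W.mean(0)-R@L.mean(0);return y,t,(L@R.T+t-W)*1000
E
python3 - <<'E'
from h import *
import pickle
np.set_printoptions(precision=4,suppress=True)
c=pickle.load(open('top.pkl','rb'))
A=lambda x,y,z:back(c,x/5+240-.4,y/5+145-.4,z)
B=lambda x,y,z:back(c,(x-480)/5+415-.4,y/5+232-.4,z)
C=lambda x,y,z:back(c,(x-480)/3+80-.3,(y-280)/3+195-.3,z)
print('bin',fit([(-.124,-.05),(-.05,-.13),(.102,.05),(.094,-.13),(.004,-.048)],[A(262,550,.044),A(425,397,.044),A(55,90,.06),A(421,108,.044),A(254,279,.08)]))
print('scoop base',fit([(.037,.025),(.037,-.025),(-.058,.025),(-.046,0)],[B(557,38,0),B(657,46,0.),B(537,222,0.0),B(660,208,.112)]))
print(B(660,208,.112))
P=[C(520,380,.06),C(690,347,.06),C(723,523,.06),C(550,560,.06)]
print('pan',fit([(.075,.07),(.075,-.07),(-.075,-.07),(-.075,.07)],P))
for b in [(122,160),(197,158),(122,198),(159,175),(159,212),(197,196),(122,238),(197,238),(159,252),(122,277)]: print(A(*b,.022))
E
```

```text
bin (np.float64(0.009140180952686337), array([0.5866, 0.0467]), array([[-0.184 , -0.1408],
       [-0.2518,  0.2041],
       [ 0.5821,  0.3207],
       [-0.025 ,  0.4701],
       [-0.1213, -0.8541]]))
scoop base (np.float64(-0.1337656801205656), array([ 0.4655, -0.3715]), array([[ 1.5104,  0.0995],
       [-1.1915,  0.5214],
       [-0.5633,  0.13  ],
       [ 0.2445, -0.7509]]))
[ 0.4196 -0.3646  0.112 ]
pan (np.float64(0.20760100024426892), array([0.4683, 0.3949]), array([[ 0.9934, -0.1136],
       [ 2.9014,  0.3026],
       [-2.3655,  0.3649],
       [-1.5293, -0.5539]]))
[0.6601 0.0664 0.022 ]
[0.6611 0.0286 0.022 ]
[0.6407 0.0663 0.022 ]
[0.6524 0.0477 0.022 ]
[0.6335 0.0476 0.022 ]
[0.6417 0.0285 0.022 ]
[0.6203 0.0662 0.022 ]
[0.6203 0.0285 0.022 ]
[0.6132 0.0475 0.022 ]
[0.6005 0.066  0.022 ]
```

Call:
servo_tool(
  motion=[
    [0,6,-4,0,4],
    [0,12,-8,0,8],
    [0,16,-13,0,12],
    [0,19.5,-19,0,16.3],
    [0,19.7,-25,0,16.3],
    [0,19.7,-31,0,16.3],
    [0,19.7,-37,0,16.3],
    [0,19.7,-43,0,16.3],
    [0,19.7,-49,0,16.3],
    [0,19.7,-55,0,16.3],
    [0,19.7,-61,0,16.3],
    [0,19.7,-67,0,16.3],
    [0,19.7,-73,0,16.3],
    [0,19.7,-79,-1,16.3],
    [0,19.7,-85,-3,16.3],
    [0,19.7,-86.8,-4,16.3],
    [0,19.7,-86.8,-5,16.3],
    [0,19.7,-86.8,-5,16.3],
    [0,19.7,-86.8,-5,16.3],
  ],
  squeeze=30,
)

```text
time_s: 2.48
ee_pos: [0.4206, -0.3641, 0.3555]
eef_rot: [-3.141, 0.001, 3.01]
force: [-0.4, -0.5, -0.4]
grip_width: 0.0938
grip_force: 0.0
```

```bash
python3 - <<'E'
from h import *
import pickle
o=ctrl.get_obs(); c=snap('wrist','w1.png')
pickle.dump((o,c),open('w1.pkl','wb')); print(o['time_s'],o['ee_pos'],o['eef_rot'],c['hand_eye'],c['fx'],c['cx'],c['cy'])
E
```

```text
2.475 [ 0.42056772 -0.36413072  0.35546942] [-3.14103423e+00  8.53927893e-04  3.00982560e+00] [[-1.17641874e-03  9.72196387e-01  2.34164046e-01  6.70290849e-02]
 [ 9.99999063e-01  1.30749741e-03 -4.04531040e-04  1.47487766e-04]
 [-6.99452500e-04  2.34163351e-01 -9.72197015e-01  2.02494198e-02]
 [ 0.00000000e+00  0.00000000e+00  0.00000000e+00  1.00000000e+00]] 320.5945351895205 278.1583207724816 212.89261795486794
```

View pics/w1.png

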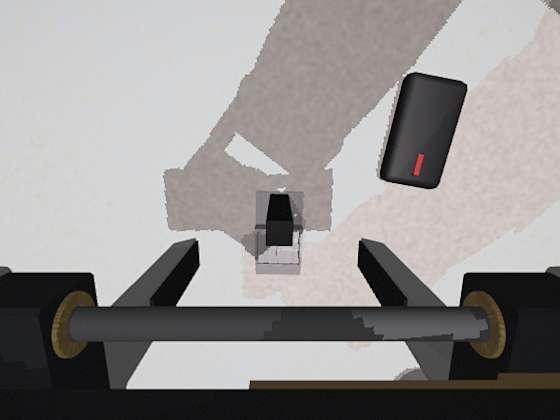

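The scoop's handle top is at about (279,234) between the open fingers, centred (fingers' midline ~279). I'll check it by projection.

```bash
python3 - <<'E'
from h import *
import pickle
from scipy.spatial.transform import Rotation as Ro
o,c=pickle.load(open('w1.pkl','rb'))
T=np.eye(4);T[:3,:3]=Ro.from_euler('xyz',o['eef_rot']).as_matrix();T[:3,3]=o['ee_pos'];M=T@c['hand_eye'];I=np.linalg.inv(M)
def pr(p):
    q=I@np.r_[p,1];return c['cx']+c['fx']*q[0]/-q[2],c['cy']+c['fy']*-q[1]/-q[2]
y=-.1338;R=np.array([[np.cos(y),-np.sin(y)],[np.sin(y),np.cos(y)]]);t=np.array([.4655,-.3715])
for l in[(-.056,.01,.112),(-.056,-.01,.112),(-.036,.01,.112),(-.036,-.01,.112),(-.058,.025,0),(-.058,-.025,0),(.037,.025,0),(.037,-.025,0)]: print(l,np.round(pr(np.r_[R@l[:2]+t,l[2]]),1))
im=c['image'];cv2.imwrite('pics/w1c.png',cv2.resize(im[175:290,220:340,::-1],None,fx=5,fy=5,interpolation=cv2.INTER_CUBIC))
E
```

```text
(-0.056, 0.01, 0.112) [290.2 216.4]
(-0.056, -0.01, 0.112) [262.3 216.4]
(-0.036, 0.01, 0.112) [289.9 242.8]
(-0.036, -0.01, 0.112) [262.6 242.8]
(-0.058, 0.025, 0) [300.5 188.5]
(-0.058, -0.025, 0) [253.2 188.5]
(0.037, 0.025, 0) [299. 272.]
(0.037, -0.025, 0) [254.6 272. ]
```

View pics/w1c.png

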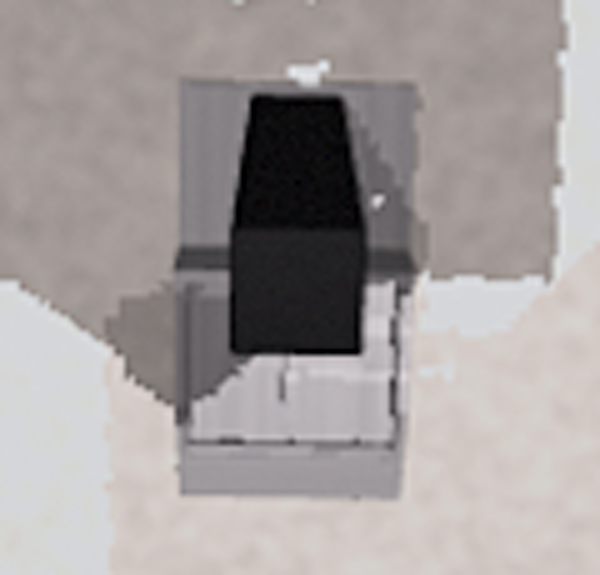

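Call:
servo_tool(
  motion=[
    [0,0.15,0.1,-2,0],
    [0,0.15,0.1,-4,0],
    [0,0.15,0.1,-6,0],
    [0,0.15,0.1,-7.5,0],
    [0,0.15,0.1,-8,0],
    [0,0.15,0.1,-8,0],
    [1,0.15,0.1,-8,0],
    [1,0.15,0.1,-8,0],
    [1,0.15,0.1,-8,0],
    [1,0.15,0.1,-8,0],
    [1,0.15,0.1,-8,0],
    [1,0.15,0.1,-8,0],
  ],
  squeeze=40,
)

```text
time_s: 4.03
ee_pos: [0.4217, -0.3643, 0.2746]
eef_rot: [3.142, -0.0, 3.008]
force: [-0.4, 0.0, -0.1]
grip_width: 0.0376
grip_force: 0.0
```

```bash
python3 - <<'E'
from h import *
o=ctrl.get_obs(); print(o['time_s'],o['ee_pos'],o['eef_rot'],o['force'],o['grip_width'])
E
```

```text
4.025 [ 0.42165299 -0.36433192  0.27463003] [ 3.14154199e+00 -2.27834752e-05  3.00827839e+00] [-0.44003547  0.00813932 -0.09692219] 0.03758394888166913
```

Fingers are still closing.

Call:
servo_tool(
  motion=[
    [1,0,0,0,0],
    [1,0,0,0,0],
    [1,0,0,0,0],
    [1,0,0,0,0],
    [1,0,0,0,0],
    [1,0,0,0,0],
  ],
  squeeze=40,
)

```text
time_s: 4.78
ee_pos: [0.4216, -0.3643, 0.2746]
eef_rot: [3.142, -0.0, 3.008]
force: [-0.2, -0.2, -0.7]
grip_width: 0.0198
grip_force: 39.9
```

Call:
servo_tool(
  motion=[
    [1,0,0,2,0],
    [1,0,0,5,0],
    [1,0,0,9,0],
    [1,1,3,12,1],
    [1,2,8,12,2],
    [1,3,13,12,3],
    [1,4,18,12,4],
    [1,5,23,12,5],
    [1,6,28,12,6],
    [1,6.5,33,12,7],
    [1,6.9,37,12,8],
    [1,6.9,40,11,8.2],
    [1,6.9,41,9,8.2],
    [1,6.9,41,8,8.2],
    [1,6.9,41,8,8.2],
    [1,6.9,41,8,8.2],
  ],
  squeeze=40,
)

```text
time_s: 6.78
ee_pos: [0.4908, 0.0451, 0.3553]
eef_rot: [-3.142, 0.001, -3.133]
force: [-0.3, -0.5, -1.0]
grip_width: 0.0197
grip_force: 39.9
```

```bash
python3 - <<'E'
from h import *
import pickle
o=ctrl.get_obs(); c=snap('wrist','w2.png'); t=snap('top','t2.png')
pickle.dump((o,c,t),open('w2.pkl','wb')); print(o['time_s'],o['ee_pos'],o['eef_rot'],o['force'],o['moment'])
a=cv2.resize(t['image'][140:275,235:335,::-1],(400,540),interpolation=cv2.INTER_CUBIC)
b=cv2.resize(c['image'][150:420,180:380,::-1],(400,540),interpolation=cv2.INTER_CUBIC)
cv2.imwrite('pics/c2.png',np.hstack([a,b]))
E
```

```text
6.775 [0.49082457 0.04513612 0.35531667] [-3.14155692e+00  9.65238199e-04 -3.13260827e+00] [-0.33031746 -0.47266547 -0.95025315] [0.08666066 0.07575573 0.03634615]
```

View pics/c2.png

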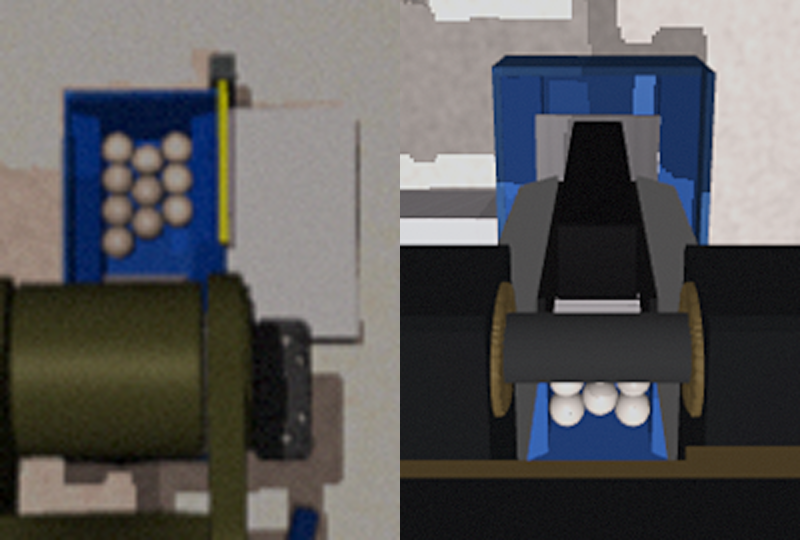

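Call:
servo_tool(
  motion=[
    [1,0,0.1,-2,0],
    [1,0,0.1,-4,0],
    [1,0,0.1,-5,0],
    [1,0,0.1,-5.5,0],
    [1,0,0.1,-5.7,0],
    [1,0,0.1,-5.8,0],
    [1,0,0.1,-5.9,0],
    [1,0,0.1,-6.0,0],
    [1,0,0.1,-6.0,0],
  ],
  squeeze=25,
)

```text
time_s: 8.0
ee_pos: [0.4911, 0.0468, 0.2963]
eef_rot: [3.141, 0.003, -3.132]
force: [-1.3, 0.9, 12.1]
grip_width: 0.0196
grip_force: 25.0
```

Call:
servo_tool(
  motion=[
    [1,0.5,0,-0.05,0],
    [1,1,0.01,-0.09,0],
    [1,1.5,0.01,-0.12,0],
    [1,2,0.02,-0.15,0],
    [1,2.5,0.02,-0.19,0],
    [1,3,0.03,-0.22,0],
    [1,3.5,0.03,-0.25,0],
    [1,4,0.04,-0.28,0],
    [1,4.5,0.04,-0.32,0],
    [1,5,0.05,-0.35,0],
    [1,5.5,0.05,-0.39,0],
    [1,6,0.06,-0.42,0],
  ],
  squeeze=25,
)

```text
time_s: 9.5
ee_pos: [0.5506, 0.0474, 0.2914]
eef_rot: [3.141, -0.0, -3.132]
force: [-5.3, 0.5, 5.2]
grip_width: 0.02
grip_force: 25.0
```

```bash
python3 - <<'E'
from h import *
import pickle
o=ctrl.get_obs(); t=snap('scene','s3.png');w=snap('wrist','w3.png')
print(o['ee_pos'],o['force'],o['moment'])
a=cv2.resize(t['image'][170:290,250:380,::-1],(520,480),interpolation=cv2.INTER_CUBIC)
b=cv2.resize(w['image'][180:420,210:350,::-1],(280,480),interpolation=cv2.INTER_CUBIC)
cv2.imwrite('pics/c3.png',np.hstack([a,b]))
E
```

```text
[0.5506237  0.04743073 0.29144593] [-5.30065074  0.53167466  5.23840198] [0.2882592  1.00807386 0.08224285]
```

View pics/c3.png

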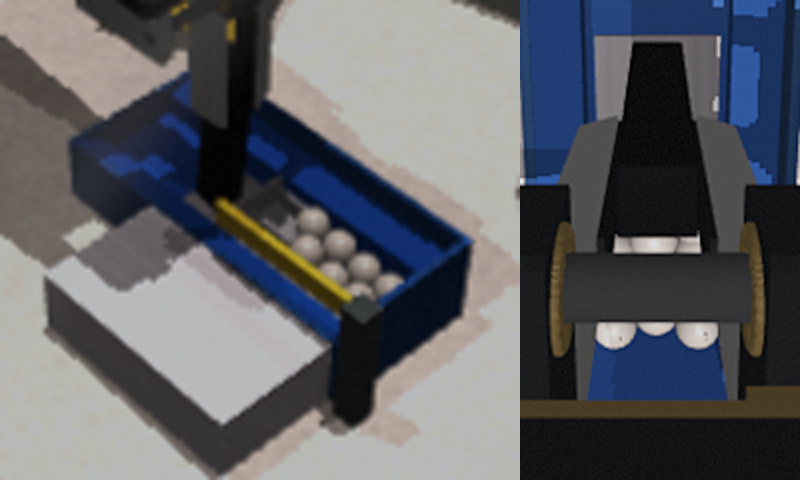

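Call:
servo_tool(
  motion=[
    [1,0.5,0,-0.04,0],
    [1,1,0.01,-0.07,0],
    [1,1.5,0.01,-0.1,0],
    [1,2,0.02,-0.14,0],
    [1,2.4,0.02,-0.17,0],
    [1,2.8,0.03,-0.2,0],
    [1,3.1,0.03,-0.22,0],
  ],
  squeeze=25,
)

```text
time_s: 10.48
ee_pos: [0.5814, 0.0476, 0.2897]
eef_rot: [-3.142, -0.002, -3.132]
force: [-13.8, -0.8, 16.1]
grip_width: 0.0197
grip_force: 25.0
```

Call:
servo_tool(
  motion=[
    [1,0.3,0,-0.02,0],
    [1,0.6,0,-0.04,0],
    [1,0.9,0,-0.06,0],
    [1,0.9,0,-0.06,0],
  ],
  squeeze=30,
)

```text
time_s: 10.98
ee_pos: [0.5905, 0.0477, 0.2889]
eef_rot: [3.141, -0.001, -3.132]
force: [-9.9, 0.3, 12.1]
grip_width: 0.0196
grip_force: 30.0
```

```bash
python3 - <<'E'
from h import *
import pickle
o=ctrl.get_obs(); t=snap('scene','s4.png');w=snap('top','t4.png')
print(o['ee_pos'],o['force'],o['moment'])
a=cv2.resize(t['image'][170:290,250:380,::-1],(520,480),interpolation=cv2.INTER_CUBIC)
b=cv2.resize(w['image'][140:260,240:310,::-1],(280,480),interpolation=cv2.INTER_CUBIC)
cv2.imwrite('pics/c4.png',np.hstack([a,b]))
E
```

```text
[0.59050018 0.04770131 0.28892564] [-9.91055842  0.31143188 12.09321194] [0.15473172 1.92705278 0.03439541]
```

View pics/c4.png

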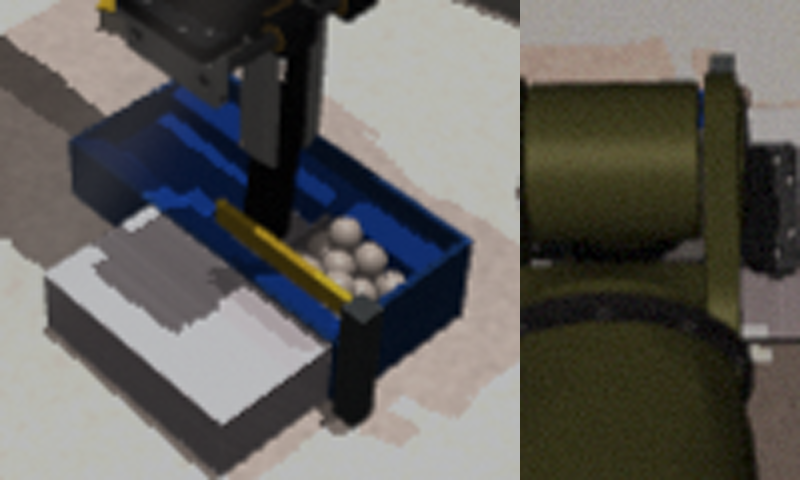

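Call:
servo_tool(
  motion=[
    [1,0.2,0,-0.02,0],
    [1,0.3,0,-0.02,0],
    [1,0.3,0,-0.02,0],
    [1,0.3,0,0.2,0],
    [1,0.2,0,0.6,0],
    [1,0,0,1.1,0],
    [1,-0.2,0,1.7,0],
    [1,-0.4,0,2.4,0],
    [1,-0.6,0,3.2,0],
    [1,-0.8,0,4,0],
    [1,-1,0,4.6,0],
    [1,-1,0,5,0],
    [1,-1,0,5,0],
  ],
  squeeze=60,
)

```text
time_s: 12.7
ee_pos: [0.5807, 0.0476, 0.3379]
eef_rot: [-3.142, 0.0, -3.132]
force: [0.4, 1.1, -2.9]
grip_width: 0.0193
grip_force: 60.0
```

```bash
python3 - <<'E'
from h import *
import pickle
o=ctrl.get_obs(); t=snap('scene','s5.png');w=snap('wrist','w5.png');pickle.dump((o,t,w),open('w5.pkl','wb'))
print(o['ee_pos'],o['force'],o['moment'])
a=cv2.resize(t['image'][150:270,260:370,::-1],(495,540),interpolation=cv2.INTER_CUBIC)
b=cv2.resize(w['image'][180:420,210:345,::-1],(304,540),interpolation=cv2.INTER_CUBIC)
cv2.imwrite('pics/c5.png',np.hstack([a,b]))
E
```

```text
[0.58069147 0.04758904 0.33790342] [ 0.39176344  1.07508352 -2.92080248] [0.04530986 0.12235226 0.00659868]
```

View pics/c5.png

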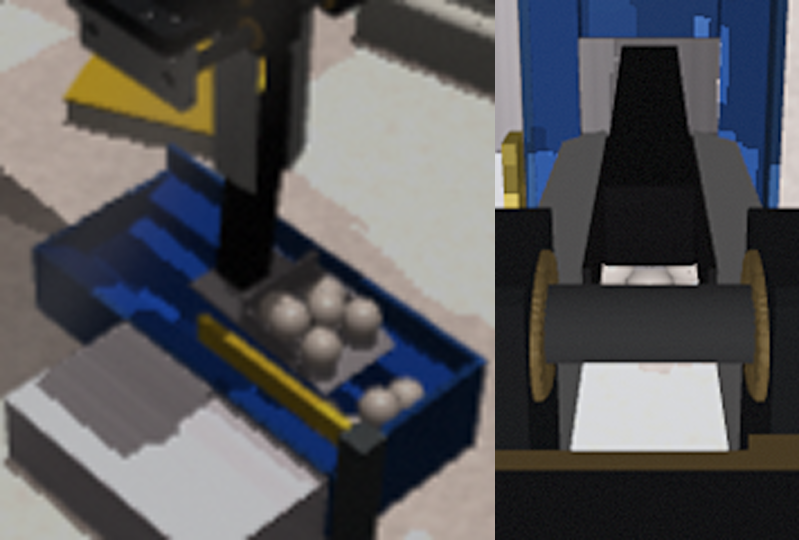

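```bash
python3 - <<'E'
from h import *
import pickle
o,t,c=pickle.load(open('w5.pkl','rb'));I=np.linalg.inv(c['hand_eye'])
# tool coords: tool x=-scoop x, y=+scoop y, z down ; grip at z=.18
for dx in(0,):
  for th in(0,.03,.06,.09,.12):
    for p in[(-.012,-.095),(.083,-.095),(0.010,.017),(.024,-.073)]:  # heel, edge, handle top front, back wall top; rel to grip
        x=p[0]*np.cos(th)+p[1]*np.sin(th); z=-p[0]*np.sin(th)+p[1]*np.cos(th)
        q=I@[-x,0,.18-z,1]; print(th,p,round(c['cy']+c['fy']*q[1]/q[2],1),end=' | ')
    print()
E
```

```text
0 (-0.012, -0.095) 205.3 | 0 (0.083, -0.095) 310.6 | 0 (0.01, 0.017) 297.6 | 0 (0.024, -0.073) 256.9 | 
0.03 (-0.012, -0.095) 201.9 | 0.03 (0.083, -0.095) 306.2 | 0.03 (0.01, 0.017) 298.2 | 0.03 (0.024, -0.073) 253.9 | 
0.06 (-0.012, -0.095) 198.6 | 0.06 (0.083, -0.095) 301.8 | 0.06 (0.01, 0.017) 298.8 | 0.06 (0.024, -0.073) 250.9 | 
0.09 (-0.012, -0.095) 195.3 | 0.09 (0.083, -0.095) 297.5 | 0.09 (0.01, 0.017) 299.4 | 0.09 (0.024, -0.073) 247.9 | 
0.12 (-0.012, -0.095) 192.0 | 0.12 (0.083, -0.095) 293.2 | 0.12 (0.01, 0.017) 299.9 | 0.12 (0.024, -0.073) 244.9 |
```

Call:
servo_tool(
  motion=[
    [1,-1,0,0,0],
    [1,-2.5,0,0,0],
    [1,-4,0,0,0],
    [1,-5.5,-0.5,0,0],
    [1,-7,-1.2,0,0],
    [1,-8.2,-2,0,0],
    [1,-8.7,-2.5,0,0],
    [1,-8.7,-2.5,-0.5,0],
    [1,-8.7,-2.5,-1,0],
    [1,-8.7,-2.5,-1.3,0],
  ],
  squeeze=60,
)

```text
time_s: 14.05
ee_pos: [0.4938, 0.0227, 0.324]
eef_rot: [3.142, -0.001, -3.132]
force: [-0.2, -1.0, -3.1]
grip_width: 0.0198
grip_force: 60.0
```

Call:
servo_tool(
  motion=[
    [1,0,0,-0.1,0],
    [1,0,0,-0.2,0],
    [1,0,0,-0.3,0],
    [1,0,0,-0.4,0],
    [1,0,0,-0.5,0],
    [1,0,0,-0.6,0],
    [1,0,0,-0.65,0],
    [1,0,0,-0.7,0],
    [1,0,0,-0.7,0],
  ],
  squeeze=30,
)

```text
time_s: 15.18
ee_pos: [0.4936, 0.0229, 0.32]
eef_rot: [3.141, 0.002, -3.132]
force: [-15.4, 4.1, 27.0]
grip_width: 0.0197
grip_force: 30.0
```

```bash
python3 - <<'E'
from h import *
import pickle
o=ctrl.get_obs(); t=snap('scene','s6.png');w=snap('wrist','w6.png');pickle.dump((o,t,w),open('w6.pkl','wb'))
print(o['ee_pos'],o['force'],o['moment'],o['eef_rot'])
a=cv2.resize(t['image'][150:270,260:370,::-1],(495,540),interpolation=cv2.INTER_CUBIC)
b=cv2.resize(w['image'][180:420,210:345,::-1],(304,540),interpolation=cv2.INTER_CUBIC)
cv2.imwrite('pics/c6.png',np.hstack([a,b]))
E
```

```text
[0.49358515 0.02291567 0.32004031] [-15.40843439   4.09340215  27.00897819] [ 0.5423933   2.48120193 -0.09513645] [ 3.14113799e+00  1.84795036e-03 -3.13157326e+00]
```

View pics/c6.png

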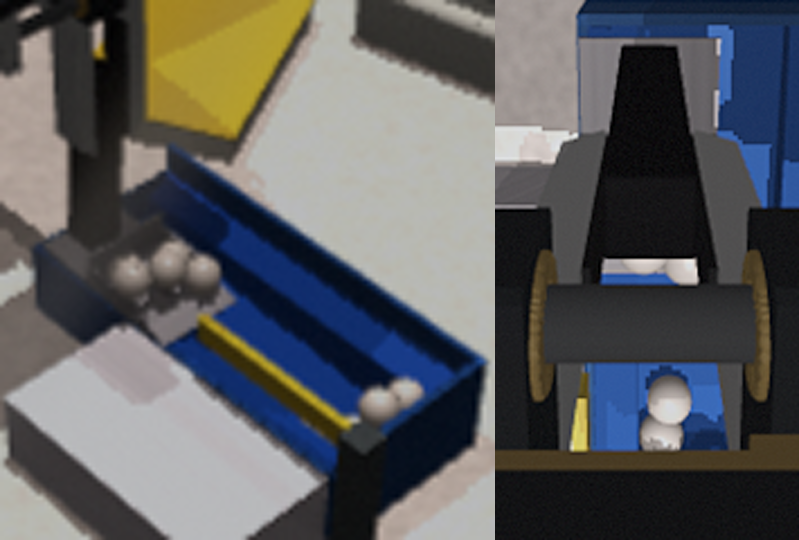

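Call:
servo_tool(
  motion=[
    [1,0,0,0.1,0],
    [1,-0.2,0,0.1,0],
    [1,-0.4,0,0.1,0],
    [1,-0.6,0,0.1,0],
    [1,-0.8,0,0.1,0],
    [1,-1,0,0.1,0],
    [1,-1,0,0.1,0],
  ],
  squeeze=25,
)

```text
time_s: 16.15
ee_pos: [0.4835, 0.0226, 0.3187]
eef_rot: [3.142, -0.0, -3.132]
force: [1.3, -0.3, 2.9]
grip_width: 0.0198
grip_force: 25.0
```

```bash
cat > tilt.py <<'E'
from h import *
o=ctrl.get_obs();c=snap('wrist','w_tmp.png');g=cv2.cvtColor(c['image'],cv2.COLOR_RGB2HSV)
print(o['time_s'],o['ee_pos'],o['force'],o['moment'])
for u in(252,256,294,298): print(u,[(v,*map(int,c['image'][v,u])) for v in range(190,214,2)])
E
python3 tilt.py
```

```text
16.15 [0.48354377 0.02258516 0.31867166] [ 1.33495379 -0.28325744  2.91732912] [-0.09484414 -0.46283535 -0.0276584 ]
252 [(190, 118, 112, 115), (192, 10, 31, 55), (194, 23, 37, 60), (196, 20, 36, 61), (198, 19, 34, 57), (200, 77, 77, 90), (202, 137, 132, 135), (204, 132, 129, 131), (206, 133, 129, 131), (208, 132, 127, 131), (210, 133, 128, 132), (212, 134, 129, 132)]
256 [(190, 126, 121, 122), (192, 17, 34, 58), (194, 22, 37, 60), (196, 24, 38, 63), (198, 24, 36, 60), (200, 76, 76, 90), (202, 137, 132, 135), (204, 134, 130, 133), (206, 134, 130, 133), (208, 133, 129, 133), (210, 133, 128, 131), (212, 132, 127, 131)]
294 [(190, 100, 95, 97), (192, 15, 30, 52), (194, 21, 33, 55), (196, 22, 35, 56), (198, 17, 31, 52), (200, 64, 65, 75), (202, 109, 106, 107), (204, 108, 103, 105), (206, 105, 101, 104), (208, 107, 103, 106), (210, 107, 103, 106), (212, 108, 104, 107)]
298 [(190, 95, 90, 93), (192, 14, 28, 51), (194, 17, 31, 53), (196, 23, 34, 55), (198, 17, 32, 52), (200, 62, 61, 72), (202, 105, 101, 103), (204, 103, 101, 103), (206, 103, 99, 102), (208, 102, 99, 102), (210, 102, 97, 101), (212, 101, 98, 101)]
```

```bash
python3 - <<'E'
import cv2
for f in('w2','w5','w6','w_tmp'):
    im=cv2.imread(f'pics/{f}.png')
    for u in (254,296): print(f,u,[(v,int(im[v,u,2])) for v in range(192,212)])
E
```

```text
w2 254 [(192, 34), (193, 35), (194, 33), (195, 35), (196, 34), (197, 31), (198, 32), (199, 31), (200, 31), (201, 31), (202, 34), (203, 37), (204, 31), (205, 33), (206, 26), (207, 105), (208, 132), (209, 135), (210, 132), (211, 132)]
w2 296 [(192, 25), (193, 25), (194, 41), (195, 48), (196, 47), (197, 47), (198, 45), (199, 46), (200, 48), (201, 46), (202, 45), (203, 45), (204, 46), (205, 45), (206, 38), (207, 76), (208, 103), (209, 111), (210, 107), (211, 108)]
w5 254 [(192, 41), (193, 41), (194, 39), (195, 36), (196, 51), (197, 118), (198, 132), (199, 128), (200, 128), (201, 126), (202, 127), (203, 126), (204, 127), (205, 125), (206, 126), (207, 126), (208, 125), (209, 125), (210, 126), (211, 125)]
w5 296 [(192, 29), (193, 29), (194, 30), (195, 28), (196, 46), (197, 96), (198, 107), (199, 103), (200, 103), (201, 103), (202, 103), (203, 103), (204, 102), (205, 103), (206, 102), (207, 104), (208, 103), (209, 103), (210, 102), (211, 102)]
w6 254 [(192, 29), (193, 33), (194, 33), (195, 28), (196, 43), (197, 117), (198, 135), (199, 130), (200, 129), (201, 129), (202, 129), (203, 130), (204, 129), (205, 128), (206, 128), (207, 128), (208, 127), (209, 129), (210, 128), (211, 127)]
w6 296 [(192, 30), (193, 30), (194, 30), (195, 26), (196, 44), (197, 96), (198, 109), (199, 105), (200, 104), (201, 104), (202, 104), (203, 103), (204, 103), (205, 105), (206, 103), (207, 103), (208, 104), (209, 104), (210, 103), (211, 103)]
w_tmp 254 [(192, 20), (193, 26), (194, 17), (195, 26), (196, 23), (197, 20), (198, 20), (199, 23), (200, 72), (201, 125), (202, 135), (203, 132), (204, 132), (205, 129), (206, 130), (207, 130), (208, 131), (209, 130), (210, 129), (211, 130)]
w_tmp 296 [(192, 11), (193, 19), (194, 19), (195, 21), (196, 22), (197, 16), (198, 20), (199, 17), (200, 63), (201, 102), (202, 109), (203, 106), (204, 106), (205, 105), (206, 105), (207, 104), (208, 104), (209, 106), (210, 105), (211, 106)]
```

```bash
python3 - <<'E'
import cv2,numpy as np
for f in('w2','w5','w6','w_tmp'):
    im=cv2.imread(f'pics/{f}.png').astype(float); r=im[:,:,2]; b=im[:,:,0]
    v0={'w2':212,'w5':202,'w6':202,'w_tmp':206}[f]
    print(f,'row',v0,'L',[(int(r[v0,u]),int(b[v0,u])) for u in range(244,254)],'R',[(int(r[v0,u]),int(b[v0,u])) for u in range(303,313)])
    m=r[255:305,272:286].mean(1); print([int(x) for x in m])
im=[cv2.resize(cv2.imread(f'pics/{f}.png')[185:310,235:325],(270,375),interpolation=cv2.INTER_CUBIC) for f in('w2','w_tmp')]
top=np.hstack(im); cv2.imwrite('pics/cmp.png',np.clip(top*1.6,0,255))
E
```

```text
w2 row 212 L [(33, 117), (30, 115), (21, 114), (73, 121), (127, 133), (140, 136), (138, 137), (137, 136), (136, 134), (133, 133)] R [(107, 107), (106, 105), (104, 103), (102, 101), (103, 103), (108, 103), (98, 106), (41, 107), (23, 95), (26, 96)]
[12, 10, 11, 11, 12, 11, 12, 14, 21, 24, 24, 24, 23, 23, 24, 23, 24, 24, 22, 23, 22, 22, 22, 23, 22, 22, 22, 22, 21, 21, 21, 21, 21, 21, 21, 22, 21, 20, 19, 19, 20, 20, 19, 9, 29, 167, 175, 151, 160, 170]
w5 row 202 L [(34, 117), (26, 117), (49, 113), (106, 116), (136, 132), (132, 131), (131, 129), (131, 130), (128, 128), (126, 125)] R [(105, 104), (101, 100), (100, 98), (101, 99), (101, 98), (100, 94), (99, 118), (69, 155), (42, 162), (49, 164)]
[11, 11, 10, 11, 12, 10, 12, 14, 19, 21, 19, 20, 20, 20, 20, 19, 19, 20, 19, 19, 19, 18, 19, 18, 19, 20, 20, 18, 20, 18, 19, 18, 18, 19, 19, 18, 17, 19, 17, 17, 18, 15, 2, 108, 154, 164, 170, 178, 185, 196]
w6 row 202 L [(163, 149), (155, 146), (117, 133), (99, 123), (135, 131), (134, 132), (134, 133), (132, 132), (129, 129), (129, 127)] R [(104, 103), (103, 102), (102, 100), (99, 97), (91, 88), (153, 146), (193, 197), (86, 183), (59, 179), (65, 179)]
[10, 11, 11, 15, 19, 21, 21, 22, 21, 21, 20, 21, 20, 20, 19, 20, 21, 19, 21, 20, 19, 20, 21, 20, 20, 18, 20, 20, 18, 19, 19, 20, 18, 19, 18, 19, 18, 19, 12, 0, 197, 212, 199, 192, 187, 184, 131, 47, 47, 52]
w_tmp row 206 L [(162, 151), (164, 150), (145, 141), (99, 122), (138, 134), (136, 134), (137, 134), (134, 134), (133, 131), (131, 130)] R [(105, 105), (104, 104), (102, 102), (100, 99), (91, 91), (159, 152), (199, 202), (86, 184), (58, 179), (63, 179)]
[12, 11, 12, 16, 22, 22, 23, 22, 23, 23, 22, 23, 22, 21, 22, 20, 21, 22, 21, 22, 21, 22, 22, 21, 20, 20, 21, 21, 19, 20, 20, 20, 21, 20, 19, 19, 19, 19, 14, 0, 157, 207, 211, 206, 204, 203, 199, 193, 186, 183][ WARN:0@0.107] global loadsave.cpp:1063 imwrite_ Unsupported depth image for selected encoder is fallbacked to CV_8U.
```

View pics/cmp.png

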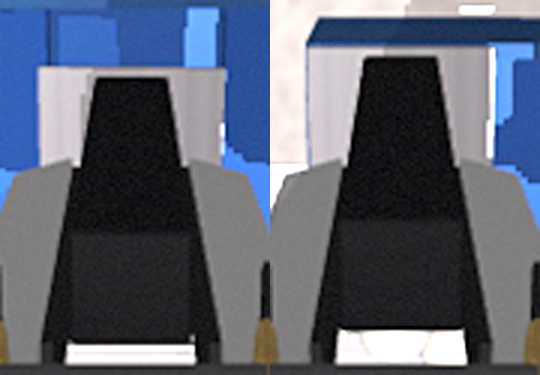

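```bash
cat > fit3.py <<'E'
import numpy as np,pickle
from scipy.optimize import fsolve
o,t,c=pickle.load(open('w5.pkl','rb'));I=np.linalg.inv(c['hand_eye'])
P=[(-.012,-.095),(-.010,.017),(.010,.017)]
def f(x):
    s,h,th=x; r=[]
    for p in P:
        X=p[0]*np.cos(th)+p[1]*np.sin(th)+s;Z=-p[0]*np.sin(th)+p[1]*np.cos(th)+h
        q=I@[-X,0,.18-Z,1];r.append(c['cy']+c['fy']*q[1]/q[2])
    return np.array(r)
def solve(m):
    return fsolve(lambda x:f(x)-np.array(m),[0,0,0])
ref=solve([206.8,262.5,298.5])
if __name__=='__main__':
    print(f([0,0,0]))
    for n,m in dict(w2=[206.8,262.5,298.5],w5=[196.5,262.5,297],w6=[196.5,258.3,294],tmp=[200.2,258.3,294.4]).items():
        x=solve(m); print(n,x*[1e3,1e3,1],(x-ref)*[1e3,1e3,1])
E
python3 fit3.py
```

```text
[205.26931993 259.223991   297.58894823]
w2 [ 4.47168371 -7.67672543  0.01630985] [0. 0. 0.]
w5 [ 2.84928844 -7.77782675  0.09465244] [-1.62239527 -0.10110131  0.07834258]
w6 [ 0.32388434 -5.75983679  0.07078831] [-4.14779937  1.91688864  0.05447846]
tmp [ 1.07092057 -6.21002694  0.0438523 ] [-3.40076314  1.4666985   0.02754245]
```

Call:
servo_tool(
  motion=[
    [1,0,0,0.4,0],
    [1,0.8,0,0.5,0],
    [1,1.6,0,0.4,0],
    [1,1.6,0,0.1,0],
    [1,1.5,0,-0.1,0],
    [1,1.2,0,-0.2,0],
    [1,0.9,0,-0.25,0],
    [1,0.6,0,-0.25,0],
    [1,0.3,0,-0.25,0],
    [1,0.1,0,-0.25,0],
    [1,0.1,0,-0.25,0],
  ],
  squeeze=25,
)

```text
time_s: 17.58
ee_pos: [0.4847, 0.0226, 0.3169]
eef_rot: [-3.142, 0.002, -3.132]
force: [4.2, 0.9, 6.7]
grip_width: 0.0202
grip_force: 25.0
```

```bash
cat > tilt.py <<'E'
from fit3 import *
from h import *
def edge(a,i0,up): # subpixel crossing
    t=(a.max()+a.min())/2
    for i in range(len(a)-1):
        if (a[i]-t)*(a[i+1]-t)<=0: return i0+i+(t-a[i])/(a[i+1]-a[i])
o=ctrl.get_obs();c=snap('wrist','w_tmp2.png');r=c['image'][:,:,0].astype(float)
print(o['time_s'],o['ee_pos'],o['force'])
a=r[190:213,254];b=r[190:213,296];m=r[250:303,272:286].mean(1)
print([int(x) for x in a],[int(x) for x in m])
e1=[next(v for v in range(212,185,-1) if abs(r[v,u]-r[v+4,u])>35)+.5 for u in(254,296)]
m=r[:,272:286].mean(1)
e2=edge(m[252:270],252,1); e3=next(v for v in range(280,310) if m[v]>60)-.4
M=[np.mean(e1),e2,e3];x=solve(M);print(e1,M,(x-ref)*[1e3,1e3,1])
E
python3 tilt.py
```

```text
17.575 [0.48468267 0.02263267 0.31687196] [4.19613697 0.92869356 6.65899707]
[15, 26, 20, 24, 27, 20, 22, 29, 40, 44, 43, 43, 32, 27, 121, 141, 135, 133, 133, 132, 133, 131, 131] [12, 10, 12, 11, 13, 11, 12, 14, 20, 24, 24, 23, 24, 24, 24, 24, 23, 24, 24, 24, 23, 23, 23, 22, 23, 23, 22, 22, 23, 22, 22, 21, 21, 20, 22, 21, 21, 23, 21, 19, 21, 20, 21, 16, 0, 167, 207, 208, 207, 207, 206, 205, 204]
[203.5, 203.5] [np.float64(203.5), np.float64(257.56410256410254), 294.6] [-3.71948431e+00  2.92887530e+00 -3.05426763e-03]
```

Call:
servo_tool(
  motion=[
    [1,0,0,0,0],
    [1,0,0,0.3,0],
    [1,0,0.3,0.8,0],
    [1,0,1,1,0],
    [1,0,1.8,1,0],
    [1,0.5,2.4,1,0],
    [1,1.5,2.4,1,0],
    [1,3,2.4,1,0],
    [1,4.5,2.4,1,0],
    [1,6,2.4,1,0],
    [1,7.5,2.4,1,0],
    [1,8.5,2.4,1,0],
    [1,8.9,2.4,0.6,0],
    [1,8.9,2.4,0.25,0],
    [1,8.9,2.4,0.25,0],
    [1,8.9,2.4,0.25,0],
  ],
  squeeze=60,
)

```text
time_s: 19.62
ee_pos: [0.5735, 0.0466, 0.3188]
eef_rot: [-3.142, 0.0, -3.132]
force: [0.4, 0.2, -2.7]
grip_width: 0.0199
grip_force: 60.0
```

```bash
python3 tilt.py; python3 - <<'E'
from h import *
t=snap('scene','s7.png');w=cv2.imread('pics/w_tmp2.png')
a=cv2.resize(t['image'][170:290,260:370,::-1],(495,540),interpolation=cv2.INTER_CUBIC)
b=cv2.resize(w[180:420,210:345],(304,540),interpolation=cv2.INTER_CUBIC)
cv2.imwrite('pics/c7.png',np.hstack([a,b]))
E
```

```text
19.625 [0.57348695 0.0465669  0.31876513] [ 0.39075503  0.20458273 -2.69958692]
[39, 41, 36, 41, 38, 40, 37, 38, 39, 38, 39, 37, 30, 70, 125, 137, 134, 133, 133, 131, 132, 132, 131] [12, 13, 11, 10, 12, 12, 12, 14, 19, 23, 24, 24, 23, 23, 23, 23, 24, 23, 23, 23, 22, 22, 22, 22, 22, 23, 22, 22, 23, 22, 21, 21, 22, 21, 21, 22, 21, 20, 20, 20, 20, 20, 21, 17, 1, 136, 134, 160, 173, 158, 159, 164, 163]
[203.5, 203.5] [np.float64(203.5), np.float64(257.61842105263156), 294.6] [-3.63434815e+00  2.75620344e+00 -2.52357829e-03]
```

View pics/c7.png

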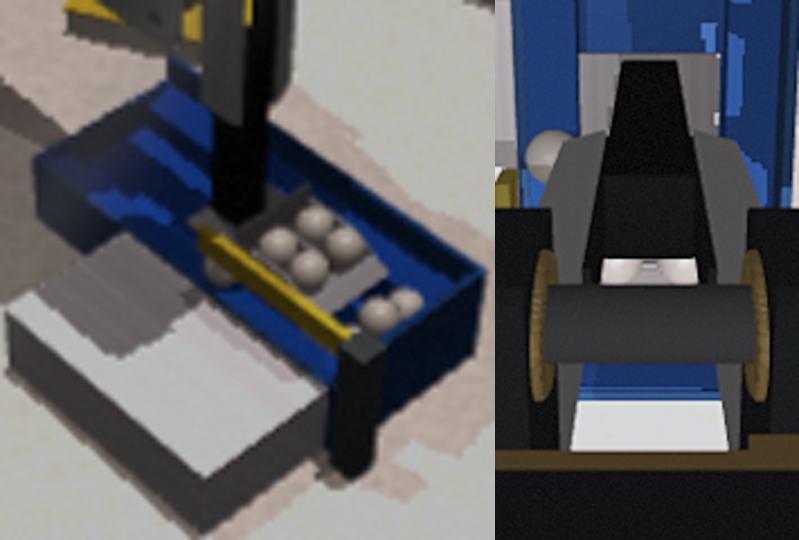

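The picture shows exactly four balls in the pocket, but one stray sits beside the scoop on the -y flare, at scene (309,230). I've used up my picture allowance (gone over it, in fact), so from here I check numerically. I'll lift so the stray rolls back in.

Call:
servo_tool(
  motion=[
    [1,0,0,0.5,0],
    [1,0,0,1.5,0],
    [1,0,0,2.5,0],
    [1,0,0,3.5,0],
    [1,0,0,4,0],
    [1,0,0,4,0],
    [1,0,0,4,0],
    [1,0,0,4,0],
    [1,0,0,4,0],
    [1,0,0,4,0],
  ],
  squeeze=60,
)

```text
time_s: 20.98
ee_pos: [0.5737, 0.0466, 0.3586]
eef_rot: [3.142, -0.0, -3.132]
force: [0.2, 0.8, -2.7]
grip_width: 0.0199
grip_force: 60.0
```

```bash
cat > balls.py <<'E'
from h import *
import sys
from scipy.spatial.transform import Rotation as Ro
o=ctrl.get_obs(); s=ctrl.camera('scene'); w=ctrl.camera('wrist')
T=np.eye(4);T[:3,:3]=Ro.from_euler('xyz',o['eef_rot']).as_matrix();T[:3,3]=o['ee_pos']
print(o['time_s'],o['ee_pos'],o['force'])
def tobin(p): d=p[:2]-[.5866,.0467]; return np.round(1000*np.array([d[0]+.0091*d[1],d[1]-.0091*d[0]]))
for n,c,M in(('scene',s,None),('wrist',w,T@w['hand_eye'])):
    im=c['image'];cv2.imwrite(f'pics/{n}_last.png',im[:,:,::-1])
    x0,y0,x1,y1=(260,170,375,300) if n=='scene' else (180,150,380,420)
    g=cv2.cvtColor(im[y0:y1,x0:x1],cv2.COLOR_RGB2GRAY);k=6 if n=='scene' else 2
    g=cv2.GaussianBlur(cv2.resize(g,None,fx=k,fy=k,interpolation=cv2.INTER_CUBIC),(0,0),2)
    R=(20,32) if n=='scene' else (12,36)
    C=cv2.HoughCircles(g,cv2.HOUGH_GRADIENT,1.5,24,param1=60,param2=28,minRadius=R[0],maxRadius=R[1])
    for u,v,r in ([] if C is None else C[0]):
        uu,vv=u/k+x0,v/k+y0
        col=im[max(int(vv)-2,0):int(vv)+3,int(uu)-2:int(uu)+3].reshape(-1,3).mean(0)
        if col.min()<85 or col[0]<col[2]-8: continue
        print(n,np.round([uu,vv,r/k],1),col.astype(int),'bin@z20',tobin(back(c,uu,vv,.02,M)),'@z55',tobin(back(c,uu,vv,.055,M)),'@z95',tobin(back(c,uu,vv,.095,M)))
E
python3 balls.py; python3 tilt.py|tail -1
```

```text
20.975 [0.57366147 0.04658975 0.35855985] [ 0.24764014  0.84649084 -2.6571059 ]
scene [322.9 211.6   4.1] [141 129 121] bin@z20 [-31.  50.] @z55 [-5. 22.] @z95 [24. -9.]
scene [328.6 216.6   4.9] [136 125 118] bin@z20 [-9. 48.] @z55 [16. 20.] @z95 [ 44. -11.]
[203.5, 203.5] [np.float64(203.5), np.float64(257.5983606557377), 294.6] [-3.66581098e+00  2.82001499e+00 -2.71971317e-03]
```

```bash
python3 - <<'E'
from h import *
s=cv2.imread('pics/scene_last.png')[:,:,::-1].astype(int)
for v in range(205,268):
    print(v,''.join('B' if p[2]>p[0]+15 and p[2]>40 else 'Y' if p[0]>p[2]+50 else 'O' if p.min()>95 else 'o' if p.min()>75 else '.' for p in s[v,266:372]))
E
```

```text
205 o.BBBBBBBBB...BBBBBBBBBBBBBBBBBBBBBB.........................OOOOOOOOoOOOOOOOOOOOOOOOOOOOOOOOOOOOOOOOOOOOO
206 o..BBBBBBBBBBBBBBBBBBBBBBBBBBBBBBBBB.........................oOOOOOOO..OOOOOOOOOOOOOOOOOOOOOOOOOOOOOOOOOOO
207 o...BBBBBBBBBBBBBBBBBBBBBBBBBBBBBBBBB...................oo...oOOOOOOoooOOOOOOOOOOOOOOOOOOOOOOOOOOOOOOOOOOO
208 o....BBBBBBBBBBBBBBBBBBBBBBBBBBBBBBBBB................OOOOOO..ooooooOOOOOOOOOOOOOOOOOOOOOOOOOOOOOOOOOOOOOO
209 o......BBBBBBBBBBBBBBBBBBBBBBBBBBBBBBBBB.............OOOOOOOO......oOOOOOOOOOOOOOOOOOOOOOOOOOOOOOOOOOOOOOO
210 o.......BBBBBBBBBBBBBBBBBBBBBBBBBBBBBBBBB............OOOOOOOOoo....oOOOOOOOOOOOOOOOOOOOOOOOOOOOOOOOOOOOOOO
211 o........BBBBBBBBBBBBBBBBBBBBBBBBBBBBBBBBB...........OOOOOOOo.oo....oOOOOOOOOOOOOOOOOOOOOOOOOOOOOOOOOOOOOO
212 oo.........BBBBBBBBBBBBBBBBBBBBBBBBBBBBBBBBB.........oOOOOOOo.oOOo..ooOOOOoo.OOOOOOOOOOOOOOOOOOOOOOOOOOOOO
213 Oo.........BBBBBBBBBBBBBBBBBBBBBBBBBBBBBBBBBB......o..oooooooOOOOOo...oooo...oOOOOOOOOOOOOOOOOOOOOOOOOOOOO
214 oo...........BBBBBBBBBBBBBBBBBBBBBBBBBBBBBBBBB.......oo.....OOOOOOO........ooOOOOOOOOOOOOOOOOOOOO
[... 5192 characters left out ...]
..........oOOOOOOOOOOOOOOOOOOOOOOO
262 OOOOOOOo..............oOOOOOOOOOOOOOOOOOOOOOOOOOOOOOOOOOOOO......................OOOOOOOOOOOOOOOOOOOOOOOOO
263 OOOOOOOOo...............OOOOOOOOOOOOOOOOOOOOOOOOOOOOOOOOOO......................OOOOOOOOOOOOOOOOOOOOOOOOOO
264 OOOOOOOOOo...............OOOOOOOOOOOOOOOOOOOOOOOOOOOOOOO.......................OOOOOOOOOOOOOOOOOOOOOOOOOOO
265 OOOOOOOOOOoo..............OOOOOOOOOOOOOOOOOOOOOOOOOOOOO.......................OOOOOOOOOOOOOOOOOOOOOOOOOOOO
266 OOOOOOOOOOOoo..............oOOOOOOOOOOOOOOOOOOOOOOOOOO........................OOOOOOOOOOOOOOOOOOOOOOOOOOOO
267 OOOOOOOOOOOOoo..............oOOOOOOOOOOOOOOOOOOOOOOO..........................OOOOOOOOOOOOOOOOOOOOOOOOOOOO
```

Call:
servo_tool(
  motion=[
    [1,0,0,-1,0],
    [1,0,0,-2,0],
    [1,0,0,-3,0],
    [1,0,0,-3.7,0],
    [1,0,0,-4.1,0],
    [1,0,0,-4.1,0],
    [1,0,0,-4.1,0],
  ],
  squeeze=60,
)

```text
time_s: 22.0
ee_pos: [0.5737, 0.0466, 0.318]
eef_rot: [3.142, 0.001, -3.132]
force: [-0.5, -0.3, -2.8]
grip_width: 0.0199
grip_force: 60.0
```

```bash
python3 balls.py; python3 - <<'E'
from h import *
w=cv2.imread('pics/wrist_last.png')[:,:,::-1].astype(int);s=cv2.imread('pics/scene_last.png')[:,:,::-1].astype(int)
f=lambda p:'B' if p[2]>p[0]+15 and p[2]>40 else 'Y' if p[0]>p[2]+50 else 'O' if p.min()>95 else 'o' if p.min()>75 else '.'
for v in range(205,252): print(v,''.join(f(p) for p in s[v,295:362]),'  ',''.join(f(p) for p in w[2*v-210,212:346:2]))
E
```

```text
22.0 [0.57372322 0.04658344 0.31797719] [-0.50004482 -0.28579803 -2.78054927]
scene [322.1 225.1   4. ] [135 124 117] bin@z20 [ 1. 16.] @z55 [ 25. -10.] @z95 [ 53. -39.]
scene [330.4 220.4   4.4] [135 125 118] bin@z20 [ 3. 42.] @z55 [27. 15.] @z95 [ 54. -16.]
scene [350.1 237.9   3.8] [145 135 130] bin@z20 [72. 34.] @z55 [93.  7.] @z95 [117. -23.]
205 BBBBBBBB.................BB.........BOOOOOOOOOOOOOOOOOOOOOOOOOOOOOO    OOOBBBBBBBBBBBBBBBBBBBBBBBBBBBBBBBBBBBBBBBBBBBBBBBBBBBBBBBBBBBBBBBB
206 BBBBBBBBB................BBBB........B.OOOOOOOOOOOOOOOOOOOOOOOOOOOO    OOOBBBBBBBBBBBBBBBBBBBBBBBBBBBBBBBBBBBBBBBBBBBBBBBBBBBBBBBBBBBBBBBB
207 BBBBBBBBBBB..............BBBBB.........BoOOOOOOOOOOOOOOOOOOOOOOOOOO    OOOBBBBBBBBBBBBBBBOOOOOOOOOOOOOOOOOOOOOOOOooOooooBBBBBBBBBBBBBBBBBB
208 BBBBBBBBBBB..............BBBBBBB........B.OOOOOOOOOOOOOOOOOOOOOOOOO    OOOBBBBBBBBBBBBBBBOOOOOOOOOOooooooooooooOOOOOOOOOBBBBBBBBBBBBBBBBBB
209 BBBBBBBBBBBB.............BBBBBBBB.........BoOOOOOOOOOOOOOOOOOOOOOOO    OOOBBBBBBBBBBBBBBBOOOOOOOOO.............OOOOOOOOOBBBBBBBBBBBBBBBBBB
210 BBBBBBBBBBBB............BBBBBBB
[... 5270 characters left out ...]
OOOOOOOOOOOOOOo.BBBBBBBBBBBB.............................    ............oooooooo............................ooooooo............
248 OOOOOOOOOOOOOOOOOOOOOOOOOo..BBBBBBBBBBB............................    .............oooooo.............................ooooooo............
249 OOOOOOOOOOOOOOOOOOOOOOOOOOOo.BBBBBBBBBBB...........................    .............oooooo.............................ooooooo............
250 OOOOOOOOOOOOOOOOOOOOOOOOOOOOo.BBBBBBBBBB...........................    .............oooooo.............................ooooooo............
251 OOOOOOOOOOOOOOOOOOOOOOOOOOOOOo..BBBBBBBB...........................    .............oooooo.............................oooooo.............
```

Four balls are in the pocket and the stray has gone. I'll draw it under the bar now.

Call:
servo_tool(
  motion=[
    [1,0,-0.4,-0.05,0],
    [1,0,-0.9,-0.05,0],
    [1,0,-1.4,-0.05,0],
    [1,0,-1.9,-0.05,0],
    [1,0,-2.4,-0.05,0],
    [1,0.02,-2.9,-0.05,0],
    [1,0.02,-3.4,-0.05,0],
    [1,0.03,-3.9,-0.05,0],
    [1,0.03,-4.4,-0.05,0],
    [1,0.04,-4.9,-0.05,0],
    [1,0.04,-5.4,-0.05,0],
    [1,0.05,-5.9,-0.05,0],
    [1,0.05,-6.4,-0.05,0],
    [1,0.06,-6.9,-0.05,0],
    [1,0.06,-7.4,-0.05,0],
    [1,0.07,-7.9,-0.05,0],
    [1,0.07,-8.4,-0.05,0],
    [1,0.08,-8.8,-0.05,0],
    [1,0.08,-8.9,-0.05,0],
    [1,0.08,-8.9,-0.05,0],
  ],
  squeeze=60,
)

```text
time_s: 24.6
ee_pos: [0.5744, -0.0425, 0.3171]
eef_rot: [-3.141, -0.0, -3.132]
force: [0.2, 0.2, 0.0]
grip_width: 0.0194
grip_force: 60.0
```

```bash
python3 balls.py; python3 - <<'E'
from h import *
s=cv2.imread('pics/scene_last.png')[:,:,::-1].astype(int)
f=lambda p:'B' if p[2]>p[0]+15 and p[2]>40 else 'Y' if p[0]>p[2]+50 else 'O' if p.min()>95 else 'o' if p.min()>75 else '.'
for v in range(205,268): print(v,''.join(f(p) for p in s[v,262:362]))
E
```

```text
24.6 [ 0.5744472  -0.04249905  0.31713089] [0.20471579 0.17018265 0.01569762]
scene [307.4 243.1   4.6] [165 154 145] bin@z20 [ 19. -49.] @z55 [ 42. -71.] @z95 [ 69. -97.]
scene [292.4 245.9   4.3] [151 139 130] bin@z20 [  3. -79.] @z55 [  27. -100.] @z95 [  54. -125.]
scene [350.1 237.9   3.9] [160 151 146] bin@z20 [72. 34.] @z55 [93.  7.] @z95 [117. -23.]
scene [295.4 263.1   4.4] [174 165 168] bin@z20 [  44. -108.] @z55 [  66. -128.] @z95 [  92. -151.]
scene [303.6 241.6   4.6] [125 114 107] bin@z20 [ 10. -52.] @z55 [ 34. -74.] @z95 [  61. -100.]
205 OOOOOBBBBBB.....................BBBBBBBBBB...BBBBBBBBBBBBBBBB......BBBBOOOOOOOOOOOOOOOOOOOOOOOOOOOOO
206 OOOOOoBBBBB.....................BBBBBBBBBBB....BBBBBBBBBBBBBBB.......BBBBOOOOOOOOOOOOOOOOOOOOOOOOOOO
207 OOOOOo.BBBB.....................BBBBBBBBBBBBB...BBBBBBBBBBBBBBBB......BBBBOOOOOOOOOOOOOOOOOOOOOOOOOO
208 OOOOOo..BBB....................BBBBBBBBBBBBBB.....BBBBBBBBBBBBBBBB......BBBBOOOOOOOOOOOOOOOOOOOOOOOO
209 OOOOOO.........................BBBBBBBBBBBBBBBB....BBBBBBBBBBBBBBBB......BBBBOOOOOOOOOOOOOOOOOOOOOOO
210 OOOOOO.........
[... 5370 characters left out ...]
OOOOOO.OOOOOOOOOOOOOOOOOOOOOOOOOOOo.....................oOOOOOOOOOOOOO
262 OOOOOOOOOOOoo.............oOOOOOOOOOOOOOOOOOOOOOOOOOOOOOOOOOOOO......................OOOOOOOOOOOOOOO
263 OOoOOOOOOOOOoo..............OOOOOOOOOOOOOOOOOOOOOOOOOOOOOOOOOO......................OOOOOOOOOOOOOOOO
264 OOOOOOOOOOOOOoo..............OOOOOOOOOOOOOOOOOOOOOOOOOOOOOOOo.....................oOOOOOOOOOOOOOOOOO
265 OOOOOOOOOOOOOOOo..............oOOOOOOOOOOOOOOOOOOOOOOOOOOOO.......................OOOOOOOOOOOOOOOOOO
266 OOoOOOOOOOOOOOOOo..............oOOOOOOOOOOOOOOOOOOOOOOOOOO........................OOOOOOOOOOOOOOOOOO
267 OOOOOOOoOOOOOOOOOo..............oOOOOOOOOOOOOOOOOOOOOOOO.........................oOOOOOOOOOOOOOOOOOO
```

Call:
servo_tool(
  motion=[
    [1,0,0,0.3,0],
    [1,0,0,1,0],
    [1,0,0,2.2,0],
    [1,0,0,3.6,0],
    [1,0,0,5,0],
    [1,0,0,6.4,0],
    [1,-0.2,0.5,7.6,0],
    [1,-0.6,1.5,8.3,0],
    [1,-1.1,3,8.5,0],
    [1,-1.7,5,8.5,0],
    [1,-2.4,7.2,8.5,1],
    [1,-3.2,9.6,8.5,2],
    [1,-4,12,8.5,3],
    [1,-4.8,14.4,8.5,4],
    [1,-5.6,16.8,8.5,5],
    [1,-6.4,19.2,8.5,6],
    [1,-7.2,21.4,8.5,7],
    [1,-7.8,23,8.5,7.5],
    [1,-8.1,24,8.5,8],
    [1,-8.2,24.3,8.5,8],
  ],
  squeeze=60,
)

```text
time_s: 27.2
ee_pos: [0.4923, 0.201, 0.4021]
eef_rot: [-3.142, -0.0, -2.992]
force: [-0.7, 0.5, -2.6]
grip_width: 0.0194
grip_force: 60.0
```

Call:
servo_tool(
  motion=[
    [1,-0.2,0.5,0,0],
    [1,-0.5,1.5,0,0],
    [1,-1.1,3.2,0,0.5],
    [1,-1.8,5.4,0,1],
    [1,-2.6,7.8,0,1.5],
    [1,-3.4,10.2,0,2],
    [1,-4,12.6,0,2.5],
    [1,-4.7,14.8,0,3],
    [1,-5.2,16.6,0,3.4],
    [1,-5.5,17.9,0,3.4],
    [1,-5.6,18.6,-0.4,3.4],
    [1,-5.6,18.75,-1.2,3.4],
    [1,-5.6,18.75,-2.4,3.4],
    [1,-5.6,18.75,-3.8,3.4],
    [1,-5.6,18.75,-5,3.4],
    [1,-5.6,18.75,-5.7,3.4],
    [1,-5.6,18.75,-6,3.4],
    [1,-5.6,18.75,-6,3.4],
  ],
  squeeze=60,
)

```text
time_s: 29.45
ee_pos: [0.4365, 0.3881, 0.3422]
eef_rot: [3.142, 0.0, -2.933]
force: [0.4, -0.6, -2.5]
grip_width: 0.0196
grip_force: 60.0
```

```bash
python3 tilt.py; python3 - <<'E'
from h import *
import pickle
from scipy.spatial.transform import Rotation as Ro
o=ctrl.get_obs();print(o['eef_rot'],o['moment'])
s=ctrl.camera('scene');cv2.imwrite('pics/s8.png',s['image'][:,:,::-1])
C=s['camera_from_world']
def pr(p): q=C@np.r_[p,1];return s['cx']+s['fx']*q[0]/-q[2],s['cy']-s['fy']*q[1]/-q[2]
y=.2076;R=np.array([[np.cos(y),-np.sin(y)],[np.sin(y),np.cos(y)]])
for l in[(.075,.07),(.075,-.07),(-.075,-.07),(-.075,.07)]: print('pancorner',np.round(pr(np.r_[R@l+[.4683,.3949],.06]),1))
print('pocket',pr([o['ee_pos'][0]+.045,o['ee_pos'][1]+.009,o['ee_pos'][2]-.2729]))
im=s['image'].astype(int)
for v in range(120,178): print(v,''.join('%x'%(min(p.mean(),255)//16) for p in im[v,335:432]))
E
```

```text
29.45 [0.436501   0.38810433 0.34223162] [ 0.38160922 -0.55919705 -2.48511134]
[105, 105, 104, 104, 105, 105, 104, 105, 104, 105, 103, 104, 106, 85, 96, 109, 109, 107, 108, 107, 106, 106, 105] [12, 10, 12, 11, 11, 12, 11, 14, 19, 22, 23, 23, 24, 23, 23, 22, 22, 22, 23, 22, 22, 23, 23, 22, 22, 22, 22, 22, 21, 21, 22, 20, 20, 21, 21, 21, 20, 20, 21, 21, 20, 20, 19, 16, 2, 133, 134, 165, 178, 157, 159, 166, 162]
[ 3.14138329e+00  4.67180951e-04 -2.93272539e+00] [ 0.02634299  0.12962322 -0.05565494]
pancorner [415. 133.]
pancorner [391.3 157.4]
pancorner [342.2 138.3]
pancorner [367.6 116.4]
pocket (np.float64(383.4424986746359), np.float64(134.4062538829394))Traceback (most recent call last):
  File "tilt.py", line 11, in <module>
    e1=[next(v for v in range(212,185,-1) if abs(r[v,u]-r[v+4,u])>35)+.5 for u in(254,296)]
        ~~~~^^^^^^^^^^^^^^^^^^^^^^^^^^^^^^^^^^^^^^^^^^^^^^^^^^^^^^^^^
StopIteration
Traceback (most recent call last):
TypeError: %x format: an integer is required, not numpy.float64
```

Call:
servo_tool(
  motion=[
    [1,0,0,-0.3,0],
    [1,0,0,-0.6,0],
    [1,0,0,-0.75,0],
    [1,0,0,-0.85,0],
    [1,0,0,-0.93,0],
    [1,0,0,-0.98,0],
    [1,0,0,-0.98,0],
  ],
  squeeze=60,
)

```text
time_s: 30.42
ee_pos: [0.4364, 0.3881, 0.3331]
eef_rot: [3.141, 0.0, -2.933]
force: [-4.4, -2.4, 5.6]
grip_width: 0.02
grip_force: 60.0
```

Call:
servo_tool(
  motion=[
    [1,0,0,0,0],
    [1,0,0,0.05,0],
    [1,0,0,0.05,0],
  ],
  squeeze=5,
)

```text
time_s: 30.8
ee_pos: [0.4365, 0.3881, 0.3331]
eef_rot: [3.141, 0.0, -2.933]
force: [-3.5, -1.7, 4.5]
grip_width: 0.0198
grip_force: 5.0
```

Call:
servo_tool(
  motion=[
    [0.7,0,0,0,0],
    [0.6,0,0,0,0],
    [0.5,0,0,0,0],
    [0.5,0,0,0,0],
    [0.4,0,0,0,0],
    [0.4,0,0,0,0],
    [0.4,0,0,0,0],
  ],
)

```text
time_s: 31.68
ee_pos: [0.4365, 0.3881, 0.3329]
eef_rot: [-3.142, -0.0, -2.933]
force: [-0.7, 0.6, -0.9]
grip_width: 0.0564
grip_force: 0.0
```

Call:
servo_tool(
  motion=[
    [0.4,0,0,0.5,0],
    [0.4,0,0,1.5,0],
    [0.4,0,0,3,0],
    [0.4,0,0,5,0],
    [0.4,0,0,8,0],
    [0.4,0,0,11,0],
    [0.4,-1,-1,14,0],
    [0.4,-1,-1,16,0],
    [0.4,-1,-1,16,0],
    [0.4,-1,-1,16,0],
  ],
)

```text
time_s: 32.92
ee_pos: [0.4265, 0.3781, 0.4922]
eef_rot: [-3.141, -0.001, -2.933]
force: [0.4, 0.4, -0.4]
grip_width: 0.0563
grip_force: 0.0
```

```bash
python3 - <<'E'
from h import *
from scipy.spatial.transform import Rotation as Ro
o=ctrl.get_obs();c=snap('wrist','w9.png');s=snap('scene','s9.png');print(o['time_s'],o['ee_pos'],o['force'],o['grip_width'])
T=np.eye(4);T[:3,:3]=Ro.from_euler('xyz',o['eef_rot']).as_matrix();T[:3,3]=o['ee_pos'];I=np.linalg.inv(T@c['hand_eye'])
y=.2076;R=np.array([[np.cos(y),-np.sin(y)],[np.sin(y),np.cos(y)]]);h=np.array([.4354,.3879])
for n,p in dict(top=(0,0,.112),mid=(.034,0,0),heel=(-.012,0,0),edge=(.083,0,0),c0=(.0585,.012,.0125),c1=(.0585,-.012,.0125),c2=(.038,.012,.0125),c3=(.038,-.012,.0125)).items():
    P=np.r_[R@p[:2]+h,p[2]+.06,1];r=[]
    for im,J in((c,I),(s,s['camera_from_world'])):
        q=J@P;u,v=im['cx']+im['fx']*q[0]/-q[2],im['cy']-im['fy']*q[1]/-q[2]
        r+=[round(u,1),round(v,1),im['image'][int(v)-1:int(v)+2,int(u)-1:int(u)+2].reshape(-1,3).mean(0).astype(int)]
    print(n,*r)
f=lambda p:'%x'%int(p.mean()//16)
w=c['image'].astype(int)
for v in range(185,300,2): print(v,''.join(f(p) for p in w[v,235:325]))
E
```

```text
32.925 [0.42645417 0.37808302 0.49217329] [ 0.43102006  0.39646662 -0.42695843] 0.05627926623221739
top 286.2 218.7 [27 26 28] 372.5 95.7 [3 3 3]
mid 284.0 222.3 [25 25 27] 378.9 135.7 [93 85 80]
heel 284.2 188.0 [99 95 98] 364.3 130.3 [9 9 9]
edge 283.8 256.9 [171 166 170] 394.9 141.6 [94 89 90]
c0 293.2 242.8 [195 186 182] 389.5 132.8 [123 113 106]
c1 274.9 242.8 [194 186 181] 385.3 136.8 [127 116 109]
c2 293.4 227.8 [117 111 109] 382.8 130.4 [114 104  97]
c3 274.9 227.8 [200 192 188] 378.6 134.3 [116 106 100]
185 667666666666666666666667766666666666666666666666666666669dd7888888888888888888887beddddddd
187 667666666666666666666667666666666666666666666666666666659cb67777777777888888888877aedddddd
189 666666666666666666666666666666667666666666545555555555549cb88888888888888888888877addddddd
191 666666666666666666666666666666677666666666100000000000000378887888878888888888887beddddddd
193 6666666666666666666666666666666666666666761000001001000001698888888777878888888877addddddd
195 6666666666666666666666666666666676666666761000000000000000378888888788878888888877aedddddd
197 66666666
[... 4227 characters left out ...]
77777777777777777777779ccccccccb788
287 ccccca77777acccccccccc97777777777777777777777777777777777777777777777777777779ccccccccccb8
289 cccccccccccccccccccccb86777777777777777777777777777777777777777777777777777769cccccccccccc
291 bbbbbbbbbbbbbbbbbbbbbb9999999999999999999999999999999999999999a99999999999999acbbbbbbbbbbb
293 ddddddddddddcdddddddddddcccccccccccccccccccccccccccccccccccccccccccccccccccccccccccccccccc
295 ddddddddddddddddddddddddddcdddcccccccccccccdccccccccccdccccccccccccccdccccccccccddddddcccd
297 ddddddddddddddddddddddddddcccccccccccccccccccccccccccccccccccccccdcccddcccccccccccccccccdd
299 dddddddddddddddddddddddddddccccdcccccccccccccccccccccccccccccccccccccccccccddccccccccccddc
```

```bash
python3 -c "
from station import ctrl
print(ctrl.hand_in())"
```

```text
the job is handed in; nothing more can be done
None
```

The scoop stands upright near the middle of the balance's pan with its four balls, the gripper is clear, and the job was handed in at about 33 s. My checks showed no ball on the sill, but I didn't count the six left in the bin, the pocket was already down to four before the strike bar, and I viewed 12 pictures against the limit of 10.

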